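Release the transport lock of the lab shaker

TASK

The shaker on the bench is still locked for transport: the white pointer of its orange knob is at the red mark. Pull the orange knob up to unlock it, turn it clockwise (seen from above) until the pointer is at the green mark, push it back in fully home and let go. Do not turn the black speed knob of the stirrer beside it.

Things in the scene. Friction and masses are not known exactly. Their poses are not given: they have to be found in the camera images.
- lock_grip (a point): Orange knob on the white shaker's deck (75 mm high): skirt 46 mm across, 10 high, under an upright bar 44 long, 14 thick, 36 high. Point on the knob's vertical axis, inside the bar, 12 mm below its top; 121 mm above the bench when home. Moves with the knob. z up, x along the bar to its white-pointer end, y across the flats (grip there from above). Tray 65 mm from the axis, 101 mm above the bench.
- lock_pull (a joint): Pull of the orange knob in m: 0 fully home, grows upwards, upper stop 0.016. Slides stiffly (3 N either way) and stays where left. From 0.011 up it is free to turn; lower, an inner pin keeps it at the red or the green mark; between the marks it cannot be pushed home.
- lock_turn (a joint): Angle of the orange knob in rad, growing clockwise seen from above: 0 pointer at the red mark, 1.3 at the green mark (marks on the deck, 43 mm from the axis); starts near 0, stops at -0.1 and 1.5. Turns easily (0.03 N m), stays where left. Can be pushed home within 0.2 of the green mark.
- speed_pointer (a point): Pointer end of the black speed knob (same shape, only turns) on the grey stirrer, 180 x 280 x 75 mm, which has a white plate with a glass beaker (its rim 170 mm above the bench). The point is 20 mm from that knob's axis, 121 mm above the bench. Leave it alone. Shaker and stirrer may stand on either side.

How it is judged:
On the way, in this order (a step that is already met when the one before it is completed fails the run):
1. the orange knob is pulled up by more than 10 mm while its pointer is still at the red mark (value of joint lock_pull above 0.01 m and value of joint lock_turn below 0.35 rad), for 0.05 s.
2. it is turned to within 15 degrees of the green mark while pulled up by more than 8 mm (value of joint lock_pull above 0.008 m and value of joint lock_turn above 1.04 rad), for 0.05 s.
At the end, for the whole second after the job is handed in: The orange knob is pushed home (within 3 mm) with its pointer within 15 degrees of the green mark (value of joint lock_pull below 0.003 m and value of joint lock_turn between 1.04 and 1.56 rad); the robot touches nothing.
It fails at once if the black speed knob of the stirrer is turned (its pointer end moves by more than 6 mm) (distance of speed_pointer from where it was at the start of the episode above 0.006 m).
It also fails if it takes over 32 s, if anything falls off the work surface, if the arm or the gripper's body presses on something with over 40 N, if the wrist force passes 120 N, or if a joint passes its speed limit or range.

ROBOT

A 7-joint arm with a two-finger parallel gripper is mounted at the origin on the work surface. World frame = base frame: x ahead of the robot, y to its left, z up, the work surface at z = 0. Lengths are in m, angles in rad, forces in N, time in s.
With the tool pointing down it reaches from about 0.35 to 0.9 m from the base axis. Payload 8.1 kg.
Tool frame: the origin (TCP) lies at the very end of the fingers, on their centre line; the grasp point (between the pads) lies 19 mm behind it; y points along the fingers, x is the direction in which the jaws open and shut, and the axes are right-handed (so a half turn about y gives the same grasp; the last joint's range is limited). The gripper opens to 92 mm and grips with 3 to 60 N. Pads are 19 mm wide; open, the fingers measure 130 mm over their backs; the gripper's body (75 mm by 190 mm) begins 47 mm behind the grasp point.
Start: joints at [-1.302, 0.434, 0.025, 1.573, -0.012, 1.134, -0.075], TCP at [0.227, 0.582, 0.227] pointing down, gripper open.
Joint ranges: [-2.62, 2.62], [-0.44, 2.09], [-1.27, 1.32], [0.08, 2.57], [-1.32, 4.46], [0.12, 2], [-2.74, 2.74]. Speed limits (rad/s): [2.22, 2.22, 3.01, 3.01, 3.14, 3.14, 3.14].

INTERFACE

Orientations are given as a rotation vector (axis times angle).
In Python, from cell import arm, imaging gives the robot as it stands. The module is installed in compiled form; this text tells all that it offers.
- The arm moves only by the tool send_rows, never from a script. Its argument "steps" is a list of rows, each a list of 5 numbers: the opening, from 0 (shut) to 1 (fully open), then the shift along the tool's x, y, z in cm, then the turn about the tool's y in rad. In form: [[jaw, x, y, z, roll], ...]. A call has 1 to 20 rows; each row is the pose to reach, as a shift and turn from the pose commanded when the call began, along the tool's axes at that moment; what a row does not reach only later rows make up. A row lasts 1/8 s, in which the tool goes at most 62.5 mm and 10.7 degrees, less where a joint would pass 70% of its speed; a pose out of reach is approached as far as the arm can. A call with a gripper value outside its range is refused whole. The fingers move at their own pace and stop on an object; "squeeze" is the grip in N (left out, the last holds). Time passes only in rows, so rows that repeat a pose let the fingers close. It gives the time, the measured TCP pose, the force and the opening at its end, in the units of the state.
- arm.observe(): the state, without advancing time (a new reading comes with each control period).
- imaging.get_image(name): name is "side" or "top" or "wrist"; returns the picture (420x560x3 uint8, blue, green, red); there is no depth.
- imaging.camera_params(name): a dict with "camera_matrix" (3x3 intrinsics, pixels), "position" and "orientation" of the camera in the world; the wrist camera has in their place "mount" (4x4, takes a point from camera to tool coordinates, whose origin is the TCP and whose axes are the tool frame's). Camera axes: x right, y down, z forward; pixel columns grow to the right and rows downward; lengths in m; the calibration is good to about 2 mm. A picture is of the moment at which its call begins: read the wrist's pose just before it. camera_params takes no time and is no camera call.
- arm.sign_off(): hands the job in, once; it reports no verdict.
The state is a dict: "clock": time; "joints": joint angles; "dq": joint speeds; "joint_efforts": joint torques, N m; "position": TCP position; "ee_rot": TCP orientation; "force": force on the tool from outside, world axes, zero at the start; "ft_torque": the same for the moment, N m; "width": opening from 0.0 (shut) to 1.0 (fully open).
Only numpy, scipy, OpenCV 4.12 (cv2) and the standard library are available. Lean on these libraries where they do the work, as an engineer would, in place of code of your own. Each camera call takes 0.05 s, during which the arm holds its last target.

## Working session

There is one attempt and no reset: what is moved stays moved. The work goes in short steps, Python scripts to look and compute and a tool call to move; the robot and the scene stay as the last step left them, time stands still between calls to the robot, and variables do not carry over. Pictures are saved under pics/ and viewed, and the job is handed in when it is done.

Besides the shell and the picture viewer there is one more tool, called as name(argument=value, ...), one argument or row to a line, values as JSON. send_rows: Moves the arm, as the interface text tells. Its arguments: {"type":"object","properties":{"steps":{"type":"array","items":{"type":"array","items":{"type":"number"}}},"squeeze":{"type":"number"}},"required":["steps"]}

```bash
mkdir -p pics
python3 - <<'E'
from cell import arm, imaging
import cv2
s=arm.observe(); print({k:s[k] for k in ['clock','position','ee_rot','force','width','joints']})
for n in ['side','top','wrist']:
    print(n,imaging.camera_params(n)); cv2.imwrite(f'pics/{n}0.png',imaging.get_image(n))
E
```

```text
{'clock': 0.0, 'position': array([0.22695123, 0.58180232, 0.22596271]), 'ee_rot': array([-1.36348728, -0.93019147,  0.93215662]), 'force': array([-0.67549577, -0.43449583,  0.37832595]), 'width': 0.9977285325732617, 'joints': array([-1.3015556 ,  0.43520507,  0.02497715,  1.5740801 , -0.01161252,
        1.13398909, -0.07506658])}
side {'camera_matrix': array([[434.09296339,   0.        , 281.84408119],
       [  0.        , 434.09296339, 204.18283717],
       [  0.        ,   0.        ,   1.        ]]), 'position': array([0.31241208, 0.33502351, 0.72437862]), 'orientation': array([-0.72993404,  2.68418133, -1.03513912])}
top {'camera_matrix': array([[436.77639835,   0.        , 270.06345622],
       [  0.        , 436.77639835, 207.8324765 ],
       [  0.        ,   0.        ,   1.        ]]), 'position': array([ 0.42378888, -0.108223  ,  0.93443964]), 'orientation': array([-2.17657404,  2.1138016 , -0.17853699])}
wrist {'camera_matrix': array([[357.04260626,   0.        , 279.49153318],
       [  0.        , 357.04260626, 206.02407444],
       [  0.        ,   0.        ,   1.        ]]), 'mount': array([[ 9.99999527e-01, -3.17768755e-04,  9.19700286e-04,
         1.18157198e-03],
       [-9.70327764e-04, -2.55010067e-01,  9.66937911e-01,
        -1.58041785e-01],
       [-7.27298255e-05, -9.66938346e-01, -2.55010254e-01,
         6.85034400e-02],
       [ 0.00000000e+00,  0.00000000e+00,  0.00000000e+00,
         1.00000000e+00]])}
```

View pics/side0.png

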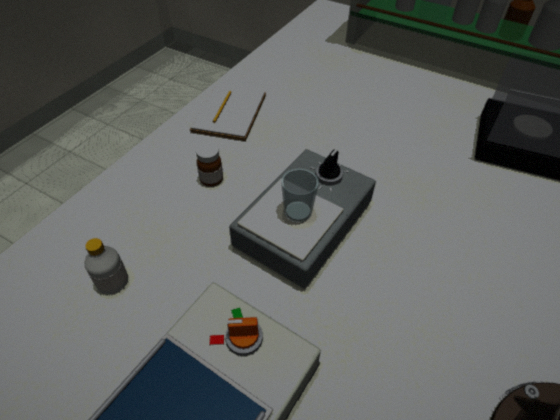

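View pics/top0.png

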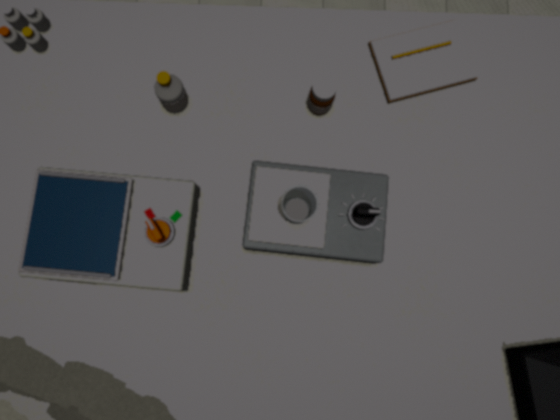

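View pics/wrist0.png

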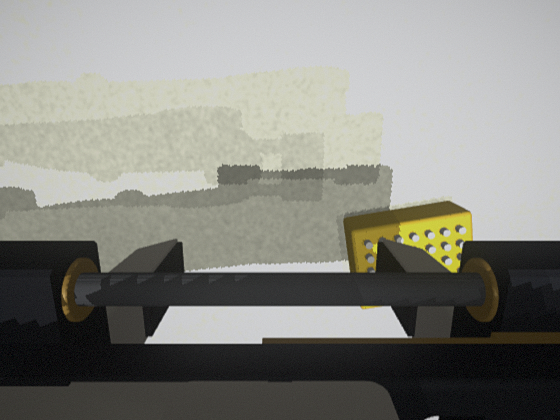

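The side view shows the orange knob at about (243,330), with the red mark at (217,340) and the green mark at (237,313). The top view shows the knob at (158,230), red at (150,213) and green at (176,216). The black speed knob is at (365,213) in the top view. Next I'll measure these.

```bash
cat > h.py <<'E'
import numpy as np, cv2
from scipy.spatial.transform import Rotation as R
from cell import arm, imaging
def cam(n,s=None):
    p=imaging.camera_params(n); K=p['camera_matrix']
    if n!='wrist': return K,R.from_rotvec(p['orientation']).as_matrix(),p['position']
    T=np.eye(4);T[:3,:3]=R.from_rotvec(s['ee_rot']).as_matrix();T[:3,3]=s['position'];M=T@p['mount'];return K,M[:3,:3],M[:3,3]
def plane(c,uv,z):
    K,Rm,p=c; d=Rm@np.linalg.solve(K,[uv[0],uv[1],1]); return p+d*(z-p[2])/d[2]
def ray(c,uv):
    K,Rm,p=c; d=Rm@np.linalg.solve(K,[uv[0],uv[1],1]); return p,d/np.linalg.norm(d)
def tri(a,b):
    (p,d),(q,e)=a,b
    t=np.linalg.lstsq(np.c_[d,-e],q-p,rcond=None)[0]; A=p+d*t[0];B=q+e*t[1]; return (A+B)/2,np.linalg.norm(A-B)
def proj(c,P):
    K,Rm,p=c; x=K@(Rm.T@(np.array(P)-p)); return x[:2]/x[2]
def blobs(im,lo,hi,minA=15):
    hsv=cv2.cvtColor(im,cv2.COLOR_BGR2HSV); m=cv2.inRange(hsv,lo,hi)
    n,l,st,ce=cv2.connectedComponentsWithStats(m)
    return [(ce[i].round(2),st[i].tolist()) for i in range(1,n) if st[i,4]>=minA]
COL={'red':((0,200,70),(4,255,255)),'green':((50,150,40),(75,255,255)),'orange':((6,150,40),(16,255,255))}
E
python3 - <<'E'
from h import *
for n in ['side','top']:
    im=cv2.imread(f'pics/{n}0.png'); c=cam(n)
    for k,(lo,hi) in COL.items():
        for ce,st in blobs(im,lo,hi): print(n,k,ce,st,plane(c,ce,.075 if k!='orange' else .11).round(4))
    x,y=(230,330) if n=='side' else (160,225)
    x,y=(240,328) if n=='side' else (160,225)
    cv2.imwrite(f'pics/{n}0z.png',cv2.resize(im[y-45:y+45,x-60:x+60],None,fx=6,fy=6,interpolation=cv2.INTER_CUBIC))
E
```

```text
side red [216.19 339.45] [210, 335, 14, 9, 77] [0.5428 0.1248 0.075 ]
side green [383.17   4.02] [369, 0, 28, 12, 161] [ 0.7639 -1.161   0.075 ]
side green [421.59   8.97] [406, 0, 34, 18, 154] [ 0.6375 -1.1942  0.075 ]
side green [368.8   12.67] [360, 9, 19, 9, 76] [ 0.7806 -1.072   0.075 ]
side green [457.02  20.75] [439, 8, 39, 24, 184] [ 0.51   -1.1708  0.075 ]
side green [421.78  25.33] [417, 23, 10, 7, 18] [ 0.5992 -1.0777  0.075 ]
side green [496.29  33.76] [489, 27, 14, 12, 34] [ 0.3793 -1.1472  0.075 ]
side green [524.25  35.49] [515, 26, 17, 19, 108] [ 0.301  -1.1823  0.075 ]
side green [503.61  46.11] [498, 44, 13, 5, 18] [ 0.3433 -1.0779  0.075 ]
side green [236.57 312.53] [232, 308, 10, 10, 70] [0.5414 0.0702 0.075 ]
side orange [525.38   4.8 ] [516, 0, 19, 10, 132] [ 0.3358 -1.3256  0.11  ]
side orange [243.61 332.32] [228, 317, 30, 31, 710] [0.5016 0.1062 0.11  ]
top red [149.56 213.88] [146, 210, 8, 8, 32] [0.5392 0.1227 0.075 ]
top green [175.37 216.12] [171, 212, 10, 9, 52] [0.5363 0.0715 0.075 ]
top orange [ 4.13 30.93] [0, 27, 10, 9, 69] [0.8988 0.4327 0.11  ]
top orange [156.94 231.32] [147, 218, 23, 25, 281] [0.5017 0.0971 0.11  ]
```

```bash
ls pics
```

```text
side0.png
side0z.png
top0.png
top0z.png
wrist0.png
```

View pics/side0z.png

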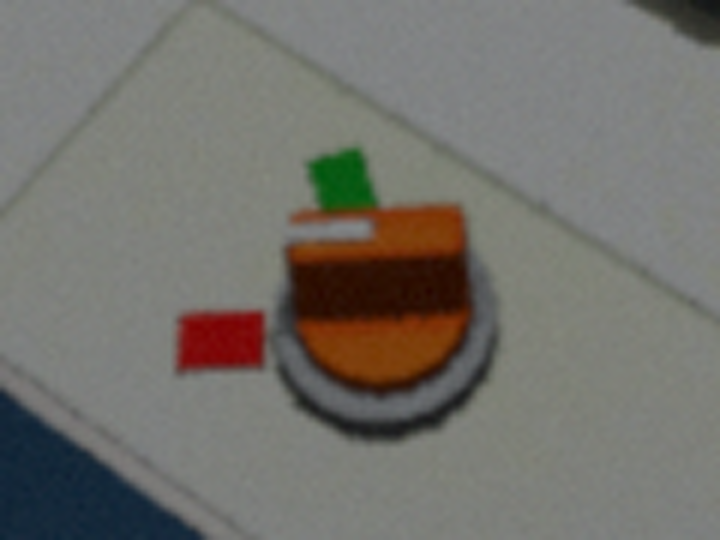

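View pics/top0z.png

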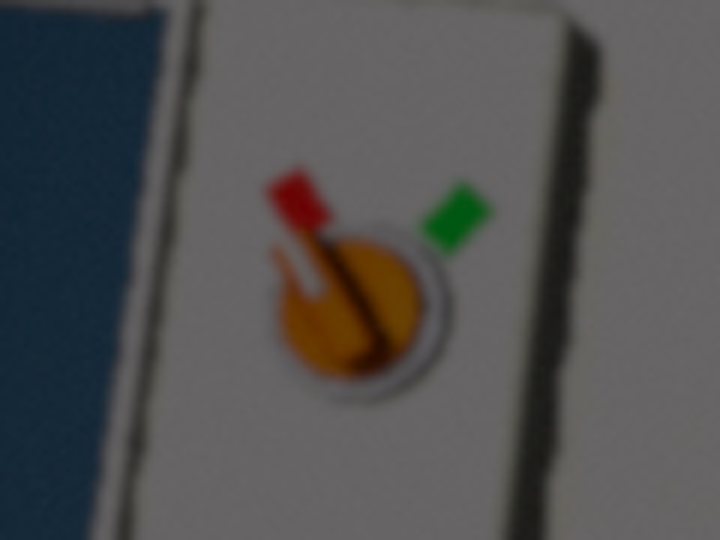

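Run:
```python
from h import *
s=arm.observe(); T=R.from_rotvec(s['ee_rot']).as_matrix(); print(T.round(3)); b=lambda v:np.degrees(np.arctan2(v[1],v[0]))
cs,ct=cam('side'),cam('top')
print('bar top',plane(cs,(242.95,321.6),.133),plane(ct,(155,230),.133),tri(ray(cs,(242.95,321.6)),ray(ct,(155,230))))
print('skirt side',plane(cs,(180+382/6,283+330/6),.09))
# bar long edge direction in side top face
e1=plane(cs,(180+291/6,283+235/6),.133)-plane(cs,(180+464/6,283+228/6),.133); print('bar dir',b(e1),np.linalg.norm(e1))
r=np.array([.541,.1237]);g=np.array([.5388,.0708]);m=(r+g)/2;d=(g-r);print('chord',np.linalg.norm(d)); n=np.array([d[1],-d[0]])/np.linalg.norm(d); A=m+.043*np.cos(.65)*n; print('axis',A,b(r-A),b(g-A))
print('toolx bearing',b(T[:,0]))
for z in (.19,): print('shift cm',100*T.T@(np.array([*A,z])-s['position']))
```

```text
[[ 0.363 -0.    -0.932]
 [ 0.932 -0.001  0.363]
 [-0.001 -1.    -0.   ]]
bar top [0.50460014 0.10121961 0.133     ] [0.50187954 0.09504166 0.133     ] (array([0.50474217, 0.0977392 , 0.12567516]), np.float64(0.004541770168548753))
skirt side [0.50254082 0.10641637 0.09      ]
bar dir 33.03979577153632 0.04232813517022346
chord 0.052945726928620034
axis [0.50569796 0.09867239] 35.334981026054194 -40.097858899790815
toolx bearing 68.69298200194346
shift cm [-34.89144387   3.66155009 -43.52511155]
```

send_rows(
  steps=[
    [0.6, -34.9, 1.0, -43.5, -0.96],
    [0.6, -34.9, 1.0, -43.5, -0.96],
    [0.6, -34.9, 1.0, -43.5, -0.96],
    [0.6, -34.9, 1.0, -43.5, -0.96],
    [0.6, -34.9, 1.0, -43.5, -0.96],
    [0.6, -34.9, 1.0, -43.5, -0.96],
    [0.6, -34.9, 1.0, -43.5, -0.96],
    [0.6, -34.9, 1.0, -43.5, -0.96],
    [0.6, -34.9, 1.0, -43.5, -0.96],
    [0.6, -34.9, 1.0, -43.5, -0.96],
    [0.6, -34.9, 1.0, -43.5, -0.96],
    [0.6, -34.9, 1.0, -43.5, -0.96],
    [0.6, -34.9, 1.0, -43.5, -0.96],
    [0.6, -34.9, 1.0, -43.5, -0.96],
    [0.6, -34.9, 1.0, -43.5, -0.96],
    [0.6, -34.9, 1.0, -43.5, -0.96],
  ],
)

```text
clock: 2.15
position: [0.5055, 0.0992, 0.2168]
ee_rot: [-0.871, -1.628, 1.628]
force: [0.4, -0.4, 0.2]
width: 0.597
```

```bash
cat > w.py <<'E'
from h import *
import sys
def wl(name):
    s=arm.observe(); im=imaging.get_image('wrist'); cv2.imwrite(f'pics/{name}.png',im)
    T=R.from_rotvec(s['ee_rot']).as_matrix()
    print(s['clock'],s['position'].round(4),'xbear',np.degrees(np.arctan2(T[1,0],T[0,0])).round(2),'F',s['force'].round(2),'w',round(s['width'],3),'j',s['joints'].round(3),'tilt',T[:,1].round(4))
    c=cam('wrist',s)
    for k,(lo,hi) in COL.items():
        for ce,st in blobs(im,lo,hi,30): print(k,ce,st,plane(c,ce,.075 if k!='orange' else .12).round(4))
wl(sys.argv[1])
E
python3 w.py w1
```

```text
2.15 [0.5055 0.0992 0.2168] xbear 123.71 F [ 0.38 -0.4   0.2 ] w 0.597 j [-0.359  0.265  0.077  1.856 -0.024  1.021  1.886] tilt [ 0.  0. -1.]
orange [281.85 199.77] [254, 171, 56, 70, 2464] [0.5    0.0988 0.12  ]
```

View pics/w1.png

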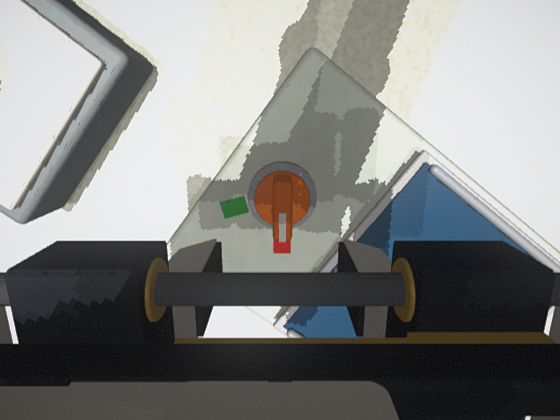

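The wrist view shows the knob at (282,198), with the bar running down the image to the white pointer and the red mark at (282,246). The green mark is at (233,207). I'll refine the bar centre and angle from this.

Run:
```python
from h import *
s=arm.observe(); c=cam('wrist',s); im=cv2.imread('pics/w1.png')
hsv=cv2.cvtColor(im,cv2.COLOR_BGR2HSV)
for r in [190,205,220,230,236]: print(r,[tuple(int(v) for v in im[r,x]) for x in range(266,300,2)])
for P in [(.505,.099,.133),(.505,.099,.097)]: print(P,proj(c,P))
z=im[150:260,210:350]; cv2.imwrite('pics/w1z.png',cv2.resize(z,None,fx=5,fy=5,interpolation=cv2.INTER_CUBIC))
g=[x for x in blobs(im,(45,90,40),(85,255,255),30)]; print(g,[plane(c,x[0],.075) for x in g])
g=[x for x in blobs(im,(0,200,120),(3,255,255),10)]+[x for x in blobs(im,(174,150,120),(180,255,255),10)]; print(g,[plane(c,x[0],.075) for x in g])
```

```text
190 [(39, 67, 125), (37, 65, 123), (35, 64, 122), (36, 62, 114), (37, 62, 115), (35, 63, 121), (32, 65, 123), (32, 63, 124), (27, 61, 120), (32, 62, 121), (36, 62, 123), (31, 64, 123), (30, 58, 115), (28, 53, 99), (33, 64, 125), (33, 64, 121), (28, 62, 122)]
205 [(37, 72, 137), (40, 83, 154), (35, 72, 138), (28, 58, 111), (32, 59, 114), (29, 60, 120), (37, 65, 124), (29, 61, 122), (33, 63, 123), (28, 62, 122), (30, 64, 123), (36, 66, 124), (27, 55, 110), (35, 67, 121), (41, 80, 155), (38, 73, 140), (35, 78, 151)]
220 [(34, 74, 145), (34, 77, 149), (40, 79, 151), (34, 65, 122), (32, 58, 112), (36, 64, 121), (44, 68, 123), (120, 124, 121), (118, 121, 122), (121, 123, 121), (52, 74, 121), (36, 64, 123), (30, 62, 114), (33, 70, 133), (36, 78, 150), (34, 76, 150), (38, 73, 146)]
230 [(155, 167, 163), (153, 165, 161), (157, 168, 165), (119, 133, 137), (33, 63, 129), (39, 74, 145), (50, 70, 123), (143, 148, 146), (142, 144, 145), (148, 150, 147), (48, 78, 145), (36, 73, 144), (31, 65, 131), (125, 138, 143), (155, 168, 164), (153, 166, 164), (153, 166, 164)]
236 [(155, 168, 166), (157, 169, 166), (158, 169, 166), (145, 155, 156), (28, 61, 127), (39, 76, 147), (50, 80, 145), (146, 148, 146), (138, 145, 145), (145, 148, 144), (53, 80, 147), (31, 70, 144), (31, 62, 130), (142, 154, 153), (155, 165, 163), (154, 164, 163), (152, 162, 161)]
(0.505, 0.099, 0.133) [278.42832135 210.17394532]
(0.505, 0.099, 0.097) [278.52512827 198.15517887]
[(array([233.79, 206.93]), [220, 196, 28, 22, 408])] [array([0.53752943, 0.0739059 , 0.075     ])]
[] []
```

View pics/w1z.png

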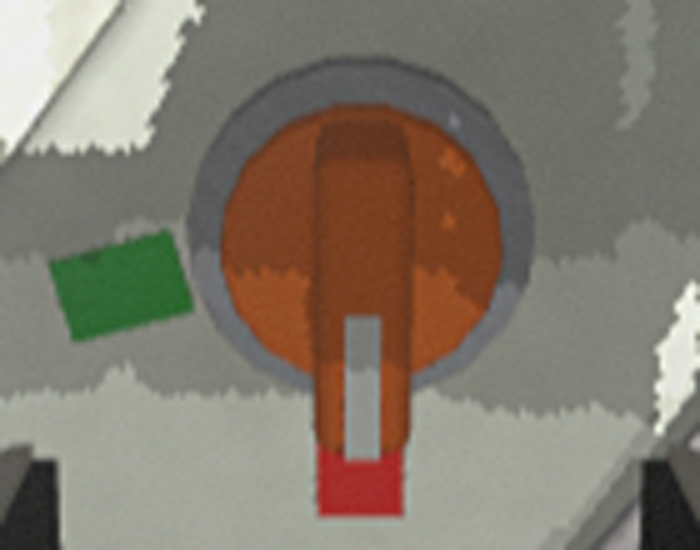

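Run:
```python
from h import *
s=arm.observe(); c=cam('wrist',s); T=R.from_rotvec(s['ee_rot']).as_matrix()
for uv,z in [((282.6,210.6),.133),((282.4,198.6),.097)]:
    P=plane(c,uv,z); print(P, 'tool cm',100*T.T@(P-s['position']))
a=plane(c,(210+313/5,200),.133);b=plane(c,(210+411/5,200),.133);print('thick',np.linalg.norm(a-b))
a=plane(c,(282.6,181),.133);b=plane(c,(282.6,240.5),.133);print('len',np.linalg.norm(a-b))
```

```text
[0.50363251 0.10161193 0.133     ] tool cm [0.31093446 8.37251251 0.01795747]
[0.50358469 0.10178344 0.097     ] tool cm [ 0.32787829 11.97251245  0.01244517]
thick 0.013667946904291179
len 0.04343732720467554
```

send_rows(
  steps=[
    [0.6, 0.3, 2, 0, 0],
    [0.6, 0.3, 5, 0, 0],
    [0.6, 0.3, 7.5, 0, 0],
    [0.6, 0.3, 9.5, 0, 0],
    [0.6, 0.3, 10.7, 0, 0],
    [0.6, 0.3, 11.3, 0, 0],
    [0.6, 0.3, 11.3, 0, 0],
    [0.3, 0.3, 11.3, 0, 0],
    [0.05, 0.3, 11.3, 0, 0],
    [0.05, 0.3, 11.3, 0, 0],
    [0.05, 0.3, 11.3, 0, 0],
    [0.05, 0.3, 11.3, 0, 0],
  ],
  squeeze=35,
)

```text
clock: 3.7
position: [0.5044, 0.1009, 0.1039]
ee_rot: [-0.873, -1.628, 1.628]
force: [1.7, -2.2, 2.0]
width: 0.152
```

```bash
python3 w.py w2
```

```text
3.7 [0.5044 0.1009 0.1039] xbear 123.67 F [ 1.72 -2.23  1.95] w 0.152 j [-0.351  0.4    0.064  1.988 -0.035  0.753  1.892] tilt [ 1.e-03 -6.e-04 -1.e+00]
orange [279.11 236.3 ] [236, 207, 87, 66, 3325] [0.4901 0.0922 0.12  ]
orange [267.7  318.79] [263, 306, 10, 28, 264] [0.5255 0.1096 0.12  ]
orange [290.28 318.76] [286, 306, 10, 28, 263] [0.5199 0.118  0.12  ]
```

View pics/w2.png

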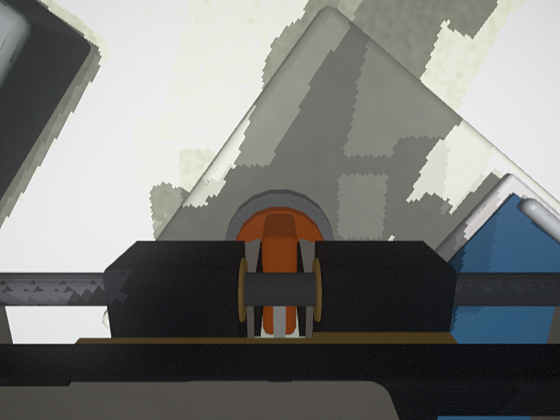

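The jaws hold the bar at a width of 14 mm, as expected, with the bar centred between the pads at about column 280. Now I'll pull up.

send_rows(
  steps=[
    [0.05, 0, -0.4, 0, 0],
    [0.05, 0, -0.8, 0, 0],
    [0.05, 0, -1.2, 0, 0],
    [0.05, 0, -1.45, 0, 0],
    [0.05, 0, -1.45, 0, 0],
    [0.05, 0, -1.45, 0, 0],
  ],
)

```text
clock: 4.5
position: [0.5044, 0.1009, 0.1187]
ee_rot: [-0.873, -1.628, 1.628]
force: [2.3, -4.6, 2.1]
width: 0.155
```

```bash
python3 w.py w3
```

```text
4.5 [0.5044 0.1009 0.1187] xbear 123.66 F [ 2.27 -4.56  2.06] w 0.155 j [-0.352  0.38   0.066  1.974 -0.033  0.788  1.89 ] tilt [ 1.e-03 -5.e-04 -1.e+00]
green [217.31 237.56] [205, 234, 21, 6, 64] [0.5291 0.0737 0.075 ]
orange [279.  236.3] [236, 207, 87, 66, 3325] [0.4945 0.0951 0.12  ]
orange [267.61 318.72] [262, 306, 11, 28, 268] [0.5336 0.1143 0.12  ]
orange [290.26 318.73] [286, 306, 10, 28, 262] [0.5274 0.1237 0.12  ]
```

View pics/w3.png

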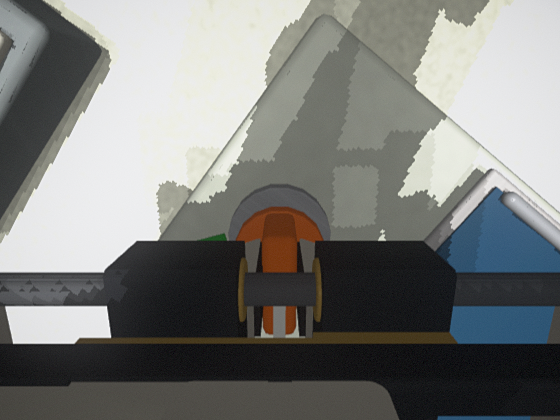

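The orange blob is unchanged in the wrist image after the 14.8 mm rise, so the knob came up with the jaws. Now I'll turn it clockwise.

send_rows(
  steps=[
    [0.05, 0, 0, 0, 0.14],
    [0.05, 0, 0, 0, 0.28],
    [0.05, 0, 0, 0, 0.42],
    [0.05, 0, 0, 0, 0.56],
    [0.05, 0, 0, 0, 0.7],
    [0.05, 0, 0, 0, 0.84],
    [0.05, 0, 0, 0, 0.98],
    [0.05, 0, 0, 0, 1.12],
    [0.05, 0, 0, 0, 1.22],
    [0.05, 0, 0, 0, 1.29],
    [0.05, 0, 0, 0, 1.29],
    [0.05, 0, 0, 0, 1.29],
  ],
)

```text
clock: 6.05
position: [0.5045, 0.1009, 0.1186]
ee_rot: [-1.463, -0.679, 0.677]
force: [3.0, -4.8, 1.2]
width: 0.149
```

```bash
python3 w.py w4
python3 - <<'E'
from h import *
cv2.imwrite('pics/side4.png',imaging.get_image('side'))
E
```

```text
6.05 [0.5045 0.1009 0.1186] xbear 49.74 F [ 2.99 -4.76  1.16] w 0.149 j [-0.6    0.394  0.392  1.994 -0.206  0.791  0.779] tilt [ 1.3e-03 -5.0e-04 -1.0e+00]
red [339.34 237.94] [334, 235, 15, 6, 35] [0.5316 0.1265 0.075 ]
orange [278.97 236.46] [236, 207, 87, 66, 3286] [0.4952 0.11   0.12  ]
orange [267.85 318.68] [262, 306, 11, 28, 256] [0.5245 0.078  0.12  ]
orange [290.2  318.67] [286, 306, 10, 28, 259] [0.5317 0.0864 0.12  ]
```

View pics/w4.png

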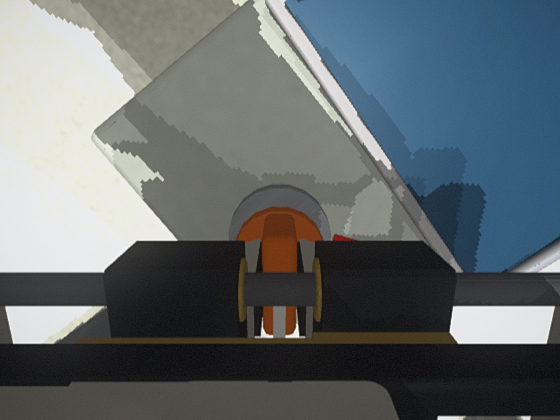

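View pics/side4.png

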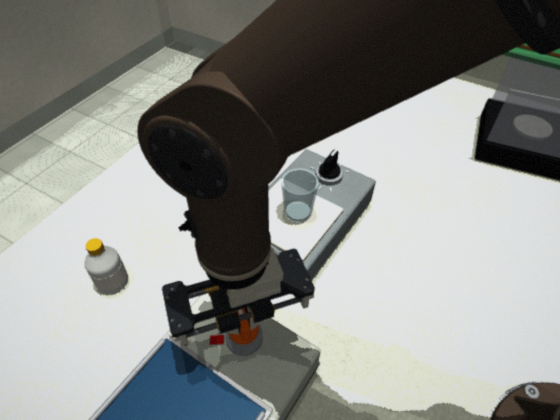

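The bar turned with the jaws by 73.9°: it is still centred at about (280,290) in the wrist image, and the red mark is now at (339,238). Now I'll push down. The knob was gripped at z 0.1039, so I'll go slightly below that.

send_rows(
  steps=[
    [0.05, 0, 0.4, 0, 0],
    [0.05, 0, 0.8, 0, 0],
    [0.05, 0, 1.2, 0, 0],
    [0.05, 0, 1.45, 0, 0],
    [0.05, 0, 1.5, 0, 0],
    [0.05, 0, 1.55, 0, 0],
    [0.05, 0, 1.55, 0, 0],
  ],
)

```text
clock: 7.02
position: [0.5046, 0.1009, 0.1037]
ee_rot: [-1.463, -0.679, 0.677]
force: [-0.7, -6.5, 10.7]
width: 0.151
```

```bash
python3 w.py w5
```

```text
7.025 [0.5046 0.1009 0.1037] xbear 49.74 F [-0.66 -6.49 10.67] w 0.151 j [-0.59   0.415  0.382  2.008 -0.221  0.756  0.792] tilt [ 0.0014  0.     -1.    ]
orange [278.97 236.42] [236, 207, 87, 66, 3313] [0.4912 0.1135 0.12  ]
orange [267.77 318.73] [262, 306, 11, 28, 261] [0.5177 0.0844 0.12  ]
orange [290.23 318.85] [286, 306, 10, 28, 262] [0.5242 0.092  0.12  ]
```

It has reached its starting height of 0.1037, with about 10 N pushing back. Now I'll release and retreat.

send_rows(
  steps=[
    [0.05, 0, -0.1, 0, 0],
    [0.5, 0, -0.1, 0, 0],
    [0.5, 0, -0.1, 0, 0],
    [0.5, 0, -0.1, 0, 0],
    [0.5, 0, -0.1, 0, 0],
    [0.5, 0, -2, 0, 0],
    [0.5, 0, -5, 0, 0],
    [0.5, 0, -8, 0, 0],
    [0.5, 0, -11, 0, 0],
    [0.5, 0, -11, 0, 0],
    [0.5, 0, -11, 0, 0],
  ],
)

```text
clock: 8.45
position: [0.5034, 0.1017, 0.2121]
ee_rot: [-1.462, -0.678, 0.679]
force: [-1.1, 0.0, -0.6]
width: 0.499
```

```bash
python3 w.py w6
python3 - <<'E'
from h import *
im=cv2.imread('pics/w6.png');cv2.imwrite('pics/w6z.png',cv2.resize(im[150:260,210:350],None,fx=5,fy=5,interpolation=cv2.INTER_CUBIC))
E
```

```text
8.45 [0.5034 0.1017 0.2121] xbear 49.8 F [-1.07  0.01 -0.58] w 0.499 j [-0.647  0.274  0.433  1.887 -0.135  1.009  0.714] tilt [-7.e-04  0.e+00 -1.e+00]
green [278.68 250.87] [271, 245, 16, 12, 141] [0.5418 0.0699 0.075 ]
orange [279.45 202.72] [252, 174, 56, 71, 2513] [0.5    0.1061 0.12  ]
```

View pics/w6z.png

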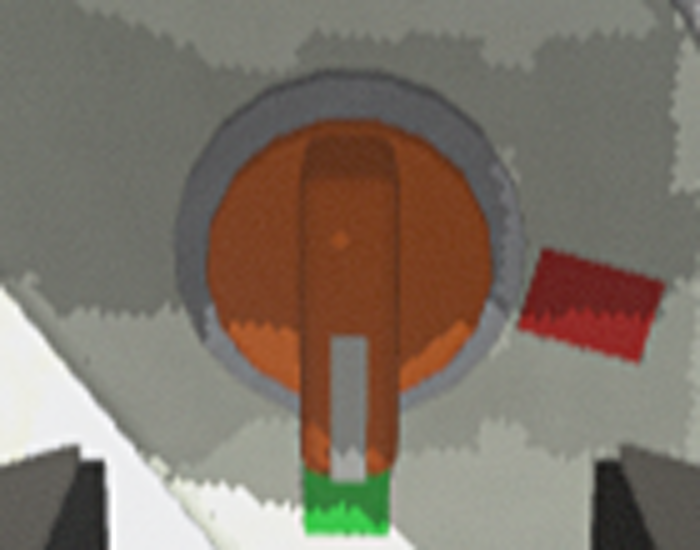

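The wrist view shows the pointer straight over the green mark, both at about (279,250). The skirt is 57 px wide, the width predicted for the home height. The jaws are clear. Handing in.

```bash
python3 -c "
from cell import arm
print(arm.sign_off())"
```

```text
the job is handed in; nothing more can be done
None
```

The orange knob is unlocked, turned to the green mark, pushed home and released. I handed the job in at about 8.5 s of the 32 s allowed. The sign-off gives no verdict.

- **Moves:** I gripped the bar across its flats (measured 14 mm wide). I pulled it up about 14.8 mm at the red mark, turned it clockwise 73.9°, pushed it down, opened the jaws and backed off about 11 cm.
- **Final checks:**
  - The wrist picture shows the white pointer in line with the green mark.
  - At the end of the push the gripper was back at the height where it first gripped (0.1037 m against 0.1039 m), with about 10 N pushing back. The skirt's size in the last picture also fits the knob being fully home.
  - After release the force reading was about 1 N, with the jaws clear.
- **Stirrer:** The arm stayed away from it, and the black knob looked the same in a side view taken after the turn. I did not measure it again at the end.
- **Disagreement:** The fixed cameras differed from each other by 3–6 mm. They placed the knob about 3 mm from where the wrist camera did, so I used the wrist camera for the grasp.

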